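Close the spice crock and hand over its outer lid

ROBOT

A 7-joint arm with a two-finger parallel gripper is mounted at the origin on a cart in front of the work surface, level with it; the furniture and walls round the work are solid. World frame = base frame: x ahead of the robot, y to its left, z up, the work surface at z = 0. Lengths are in m, angles in rad, forces in N, time in s.
With the tool pointing down it reaches from about 0.425 to 0.925 m from the base axis. Payload 6.8 kg.
Tool frame: the origin (TCP) lies on the centre line of the jaws, within the pads' length; the fingertips stand ahead of it and the grasp point (between the pads) lies 11 mm behind it (r.tcp_to_tips is the z of the fingertips in the tool frame, in m); z points along the fingers, y is the line along which they close (so a half turn about z gives the same grasp; the last joint's range is limited). The gripper opens to 85 mm and grips with 20 to 120 N. Pads are 22 mm wide; open, the fingers measure 114 mm over their backs; the gripper's body (76 mm by 85 mm) begins 54 mm behind the grasp point. The pads swing forward as they close: fully open they stand 13 mm farther back than shut.
Start: joints at [1.154, 0.477, 0.022, 1.555, -0.011, 1.109, -0.083], TCP at [0.205, -0.643, 0.239] pointing down, gripper open.
Joint ranges: [-2.96, 2.96], [-0.34, 2.1], [-1.41, 1.46], [0.24, 2.44], [-1.37, 4.51], [0.17, 1.92], [-2.96, 2.96]. Speed limits (rad/s): [2.39, 2.39, 3.14, 3.14, 3.14, 3.14, 3.14].

INTERFACE

Orientations are given as a rotation vector (axis times angle).
In Python, from bench import r, optics gives the robot as it stands.
- The arm moves only by the shell command python3 -m creep 'ROWS' [FORCE]. ROWS is a JSON object whose one key "rows" holds a list of rows, each a list of 7 numbers: the shift along the tool's x, y, z in units of 25 mm (1.0 is 25 mm), then the turn, a rotation vector about the tool's x, y, z in units of 8 degrees (1.0 is 8 degrees), then the finger opening in mm, from 0 to 85.4. A call has 1 to 10 rows; each row is the pose to reach, as a shift and turn from the pose commanded when the call began, along the tool's axes at that moment; what a row does not reach only later rows make up. A row lasts 1/8 s, in which the tool goes at most 62.5 mm and 10.7 degrees, less where a joint would pass 70% of its speed; a pose out of reach is approached as far as the arm can. A call with a gripper value outside its range is refused whole. The fingers move at their own pace and stop on an object; FORCE is the grip in N (left out, the last holds). Time passes only in rows, so rows that repeat a pose let the fingers close. It gives the time, the measured TCP pose, the force, the opening and the grip force at its end, in the units of the state.
- r.get_obs(): the state, without advancing time (a new reading comes with each control period).
- optics.grab_frame(name): name is "scene" or "top" or "wrist"; returns a dict with "color" (420x560x3 uint8, blue, green, red), "K" (3x3 intrinsics, pixels), "R" (3x3) and "t" (3): a world point X has camera coordinates R X + t. Camera axes: x right, y down, z forward; pixel columns grow to the right and rows downward; lengths in m; the calibration is good to about 2 mm. A picture is of the moment at which its call begins. There is no depth.
- r.hand_in(): hands the job in; it is judged then, once.
The state is a dict: "clock": time; "joints": joint angles; "qvel": joint speeds; "tau": joint torques, N m; "tcp_pos": TCP position; "orientation": TCP orientation; "contact_force": force on the tool from outside, world axes, zero at the start; "moment": the same for the moment, N m; "grip_width": finger opening in m; "gripper_force": force on a finger pad.
Only numpy, scipy, OpenCV 4.12 (cv2) and the standard library are available. Lean on these libraries where they do the work, as an engineer would, in place of code of your own. Each camera call takes 0.05 s, during which the arm holds its last target. There are 200 camera calls.

TASK

A wooden pestle was left standing in the terracotta spice crock: pull it out and stand it upright on the middle of the pink side plate. Then lift the two nested lids together by the inner lid's wooden knob, lower them gently onto the crock as one and let go, so that the inner lid is fully seated; then take the blue outer lid by its collar and lift it off alone, straight up clear of the knob, leaving the inner lid seated and undisturbed. Finish while still holding the outer lid level over the crock, and leave the crock, the plate and the other things on the worktop where they are.

Things in the scene. Friction and masses are not known exactly. Their poses are not given: they have to be found in the camera images.
- crock: Round open terracotta crock with a white band, standing loose on the worktop, 0.9 kg: outer diameter 104 mm, height 60 mm, wall 8 mm (mouth 88 mm wide), inner floor 8 mm above its underside. Origin: centre of the underside, z up. Cabinet and hood hang over the back half of the worktop from about 0.55 m up: carry things low (fingers at 0.2 m is high enough).
- pestle: Dark wooden pestle, about 0.12 kg, standing on its flat foot on the crock's inner floor, up to 17 mm off centre: 110 mm long, foot of diameter 40 and 14 high, tapering to a straight round handle of diameter 24 from 40 mm above the foot's underside to the top. Origin: centre of the foot's underside, z along it towards the top.
- inner_lid: Inner lid, about 0.2 kg: cork plug (diameter 82 mm, 14 mm deep, lower edge bevelled to 74), wooden flange on it (diameter 104, 6 thick) that rests on the crock's rim, round wooden knob (diameter 22) up to 78 mm above the plug's underside. Stands on its plug. Origin: centre of the plug's underside, z up; seated, 46 mm above the crock's origin. Lifted by the knob it carries the outer lid.
- outer_lid: Blue outer lid, about 0.18 kg, loose on the inner lid's flange, the knob rising through it: disc of diameter 118 mm, 4 thick, 5 mm deep skirt, central collar (tube, outer diameter 46, inner 32, 24 high). Origin: centre of the skirt's lower edge, z up; disc top 9, collar top 33 mm above it. Nested: origin 15 mm above the inner lid's, knob 30 mm out of the collar.
- plate: Pink round side plate, 170 mm in diameter, loose on the worktop; its flat middle (122 mm in diameter) is 6 mm above the worktop. Origin: centre of the underside.
- salt_shaker: Salt shaker, 44 mm in diameter, 90 mm high, bystander. Origin: centre of the underside.
- tomato_tin: Food tin, 58 mm in diameter, 72 mm high, bystander. Origin: centre of the underside.
- honey_jar: Glass jar with a white cap, 61 mm in diameter, 111 mm high, bystander. Origin: centre of the underside.
- pepper_mill: Wooden pepper mill, 58 mm in diameter, 150 mm high, bystander. Origin: centre of the underside.

How it is judged:
By the outcome, as a careful person would: the job done as asked, in the order asked, and still so for the second after the job is handed in, while the arm keeps its last pose, push and grip.
It also fails if it takes over 54 s, if anything falls off the work surface, if the arm or the gripper's body presses on something with over 40 N, if the wrist force passes 120 N, or if a joint passes its speed limit or range.

## Working session

There is one attempt and no reset: what is moved stays moved. The work goes in short steps, Python scripts to look and compute and a shell command to move; the robot and the scene stay as the last step left them, time stands still between calls to the robot, and variables do not carry over. Pictures are saved under pics/ and viewed, at most 13 in all, crops included, and the job is handed in when it is done.

```bash
ls; mkdir -p pics; python3 - <<'E'
from bench import r, optics
import cv2, numpy as np
o=r.get_obs(); print({k:np.round(v,3) for k,v in o.items()}, r.tcp_to_tips)
for n in ["scene","top","wrist"]:
    f=optics.grab_frame(n); cv2.imwrite(f"pics/{n}0.png",f["color"]); print(n,np.round(f["K"],1).tolist(),np.round(f["R"],3).tolist(),np.round(f["t"],3))
E
```

```text
pics
{'clock': np.float64(0.0), 'joints': array([ 1.154,  0.478,  0.022,  1.556, -0.012,  1.109, -0.083]), 'qvel': array([-0.001,  0.   ,  0.001,  0.   , -0.   , -0.   ,  0.   ]), 'tau': array([-1.0000e-03, -5.9645e+01,  1.6070e+00, -2.8120e+01,  1.2000e-02,
        9.0000e-03,  0.0000e+00]), 'tcp_pos': array([ 0.205, -0.643,  0.238]), 'orientation': array([-3.102e+00, -4.830e-01,  1.000e-03]), 'contact_force': array([-0.218,  0.002, -0.016]), 'moment': array([ 0.04 , -0.036,  0.012]), 'gripper_force': np.float64(0.0), 'grip_width': np.float64(0.085)} 0.008
scene [[384.6, 0.0, 281.9], [0.0, 384.6, 212.0], [0.0, 0.0, 1.0]] [[0.851, -0.524, 0.007], [-0.309, -0.511, -0.802], [0.424, 0.681, -0.597]] [-0.486  0.232  0.618]
top [[442.7, 0.0, 286.5], [0.0, 442.7, 211.5], [0.0, 0.0, 1.0]] [[-0.127, -0.992, -0.007], [-0.967, 0.125, -0.222], [0.221, -0.021, -0.975]] [0.07  0.565 0.79 ]
wrist [[357.0, 0.0, 281.0], [0.0, 357.0, 207.7], [0.0, 0.0, 1.0]] [[0.304, -0.953, -0.002], [-0.904, -0.289, 0.314], [-0.3, -0.094, -0.949]] [-0.675 -0.04   0.381]
```

View pics/scene0.png

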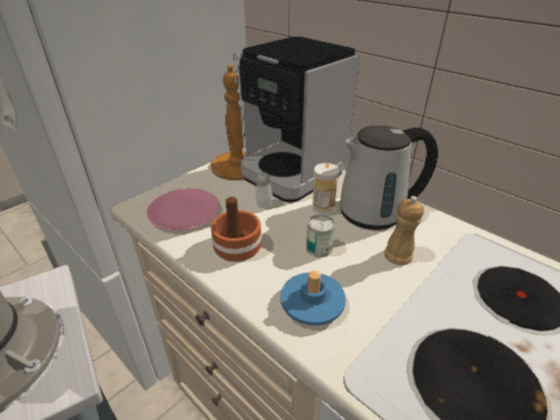

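View pics/top0.png

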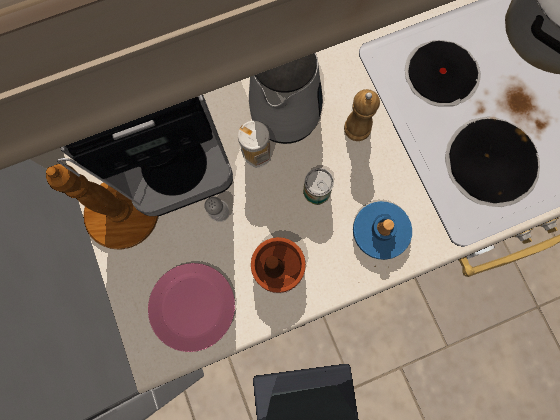

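The scene view shows the pink plate at (183,209), the crock with the pestle at (237,232), and the nested lids at (313,297). In the top view they are at (192,307), (278,264) with the pestle top near (272,267), and (382,230). The bystanders stand behind them.

```bash
cat > h.py <<'E'
from bench import r, optics
import cv2, numpy as np
from scipy.spatial.transform import Rotation as Ro
def ray(f,px,z):
    d=f["R"].T@np.linalg.inv(f["K"])@np.array([px[0],px[1],1.]); c=-f["R"].T@f["t"]
    return c+d*(z-c[2])/d[2]
def proj(f,X):
    p=f["K"]@(f["R"]@np.asarray(X)+f["t"]); return p[:2]/p[2]
def tri(f,a,g,b):
    C=[];D=[]
    for F,p in((f,a),(g,b)):
        d=F["R"].T@np.linalg.inv(F["K"])@np.array([*p,1.]);D.append(d/np.linalg.norm(d));C.append(-F["R"].T@F["t"])
    A=sum(np.eye(3)-np.outer(d,d) for d in D);b_=sum((np.eye(3)-np.outer(d,d))@c for c,d in zip(C,D))
    return np.linalg.solve(A,b_)
def mask(img,lo,hi,near=None,rad=60):
    m=cv2.inRange(cv2.cvtColor(img,cv2.COLOR_BGR2HSV),np.array(lo),np.array(hi))
    if near is not None:
        k=np.zeros_like(m);cv2.circle(k,near,rad,255,-1);m&=k
    return m
def big(m):
    return max(cv2.findContours(m,cv2.RETR_EXTERNAL,cv2.CHAIN_APPROX_NONE)[0],key=cv2.contourArea)
def circle_fit(P):
    A=np.c_[2*P,np.ones(len(P))];s=np.linalg.lstsq(A,(P**2).sum(1),rcond=None)[0]
    return s[:2],np.sqrt(s[2]+s[:2]@s[:2])
def circ_on_plane(f,c,z):
    P=np.array([ray(f,p[0],z)[:2] for p in c])
    for _ in range(4):
        c0,R=circle_fit(P);e=abs(np.linalg.norm(P-c0,axis=1)-R);P=P[e<=max(.0015,np.percentile(e,85))]
    return c0,R
def go(X,yaw=None):
    "tool-frame shift (units) to bring TCP to X, from measured pose"
    o=r.get_obs();M=Ro.from_rotvec(o["orientation"]).as_matrix()
    return M.T@(np.asarray(X)-o["tcp_pos"])/.025
E
python3 - <<'E'
from h import *
t=optics.grab_frame("top");s=optics.grab_frame("scene")
for n,f,px in(("top",t,dict(plate=(192,307),blue=(382,230),crock=(278,264),pes=(273,266),knob=(386,227))),("scene",s,dict(plate=(183,209),blue=(313,297),crock=(237,235),pes=(232,203),knob=(314,282)))):
    hsv=cv2.cvtColor(f["color"],cv2.COLOR_BGR2HSV)
    for k,p in px.items(): print(n,k,hsv[p[1],p[0]],hsv[p[1]+12,p[0]])
im=np.hstack([cv2.resize(t["color"][225:305,235:325],None,fx=4,fy=4,interpolation=2),cv2.resize(t["color"][190:270,340:430],None,fx=4,fy=4,interpolation=2)])
im2=np.hstack([cv2.resize(s["color"][185:265,195:285],None,fx=4,fy=4,interpolation=2),cv2.resize(s["color"][255:335,270:360],None,fx=4,fy=4,interpolation=2)])
cv2.imwrite("pics/c1.png",cv2.resize(np.vstack([im,im2]),(675,600)))
c,R=circ_on_plane(t,big(mask(t["color"],(150,60,60),(179,255,255),(192,307),70)),.008);print("plate",c,R)
c,R=circ_on_plane(s,big(mask(s["color"],(150,60,60),(179,255,255),(183,209),70)),.008);print("plateS",c,R)
for f,p in((t,(382,230)),(s,(313,297))):
    print("blue",circ_on_plane(f,cv2.convexHull(big(mask(f["color"],(98,90,40),(120,255,255),p,50))),.022))
E
```

```text
top plate [172 109 136] [172 111 138]
top blue [ 13 151  83] [105 145  88]
top crock [  9 179  37] [  9 179  37]
top pes [ 10 191  80] [  8 190  59]
top knob [ 15 152 200] [104 147  59]
scene plate [173  87 153] [174  83 154]
scene blue [101 123  91] [101 124 163]
scene crock [ 11 142  70] [  9 151 101]
scene pes [ 12 131  76] [ 13 176  55]
scene knob [ 16 128 120] [102 115 158]
plate [0.41756471 0.20636611] 0.08452600999157474
plateS [0.41896772 0.21014048] 0.08298187613573282
blue (array([ 0.51778199, -0.18896565]), np.float64(0.058530269424219766))
blue (array([ 0.5176838 , -0.19144346]), np.float64(0.05852458364611246))
```

View pics/c1.png

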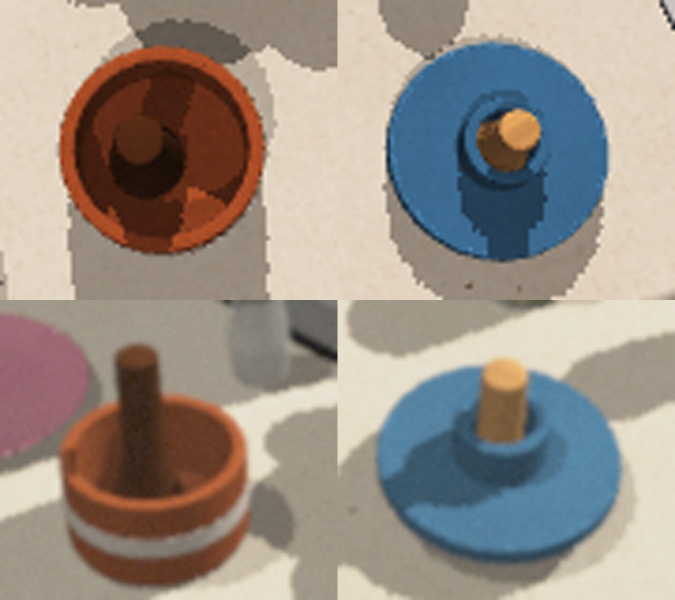

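The crops show the pestle leaning against nothing and standing left of the crock's centre. Its top is at about (271.8,262.3) in the top view and (231.5,200.2) in the scene view. The knob top is at (388.7,224.7) in the top view and (314.7,274.2) in the scene view.

```bash
python3 - <<'E'
from h import *
t=optics.grab_frame("top");s=optics.grab_frame("scene")
print("pestle top",tri(t,(271.8,262.3),s,(231.5,200.2)),ray(t,(271.8,262.3),.118),ray(s,(231.5,200.2),.118))
print("knob top",tri(t,(388.7,224.7),s,(314.7,274.2)),ray(t,(388.7,224.7),.078),ray(s,(314.7,274.2),.078))
m=mask(t["color"],(5,150,90),(14,255,255),(278,264),36)
print("crock",circ_on_plane(t,cv2.convexHull(big(m)),.06))
o=r.get_obs();M=Ro.from_rotvec(o["orientation"]).as_matrix();print(M.round(3))
for n,p,q in(("salt",(214,205),(264,190)),("tin",(319,178),(320,220)),("honey",(253,132),(326,170)),("mill",(369,97),(413,205))):
    print(n,tri(t,p,s,q))
for X in([.5,0,.3],[.47,.05,.2]): print(go(X))
E
```

```text
pestle top [0.47141835 0.03544433 0.11461354] [0.46993863 0.03572312 0.118     ] [0.47066113 0.03070797 0.118     ]
knob top [ 0.51782084 -0.19037436  0.07757933] [ 0.516566   -0.18968716  0.078     ] [ 0.51888835 -0.19095863  0.078     ]
crock (array([0.4719936 , 0.02663742]), np.float64(0.05122239665427856))
[[ 0.953  0.304 -0.   ]
 [ 0.304 -0.953  0.   ]
 [-0.    -0.    -1.   ]]
salt [0.6065535  0.13957594 0.03513307]
tin [ 0.62139364 -0.07165334  0.07668417]
honey [0.71944663 0.04305197 0.10717217]
mill [ 0.75196382 -0.18222229  0.13305315]
[ 19.05319934 -20.91971039  -2.42856169]
[ 18.51769236 -23.18820636   1.572333  ]
```

```bash
python3 -m creep '{"rows":[[1.5,-1,0,0,0,0,85],[3.5,-2.3,0.2,0,0,0,85],[5.5,-3.6,0.3,0,0,0,85],[7.5,-4.9,0.5,0,0,0,85],[9.5,-6.2,0.6,0,0,0,85],[11.3,-7.8,0.7,0,0,0,85],[12.9,-9.4,0.7,0,0,0,85],[14,-11.2,0.8,0,0,0,85],[14.8,-13.2,0.8,0,0,0,85],[15.6,-15.2,0.8,0,0,0,85]]}' && python3 -c "
from h import *
print(go([.4705,.035,.2]),r.tcp_to_tips)"
```

```text
clock: 1.6
tcp_pos: [0.4614, -0.1608, 0.2195]
orientation: [3.104, 0.483, 0.001]
contact_force: [0.4, -0.2, -0.5]
grip_width: 0.085
gripper_force: 0.0
[ 2.72783091 -7.35080078  0.77827094] 0.008
```

```bash
python3 -m creep '{"rows":[[0.7,-1.8,0.2,0,0,0,60],[1.4,-3.6,0.4,0,0,0,60],[2.0,-5.4,0.6,0,0,0,60],[2.5,-6.6,0.7,0,0,0,60],[2.7,-7.3,0.8,0,0,0,60],[2.7,-7.35,0.8,0,0,0,60],[2.7,-7.35,0.8,0,0,0,60]]}' && python3 -c "
from h import *
f=optics.grab_frame('wrist');cv2.imwrite('pics/w1.png',f['color'])
print(go([.4705,.035,.2]),r.tcp_to_tips, proj(f,[.4705,.035,.118]),proj(f,[.472,.027,.06]))
o=r.get_obs();T=Ro.from_rotvec(o['orientation']).as_matrix();print(o['tcp_pos'],T.round(3),-f['R'].T@f['t'],proj(f,o['tcp_pos']))"
```

```text
clock: 2.48
tcp_pos: [0.4697, 0.0321, 0.1994]
orientation: [3.104, 0.482, 0.0]
contact_force: [0.8, -0.1, -0.7]
grip_width: 0.0599
gripper_force: 0.0
[ 0.06550013 -0.11232881 -0.02422789] 0.008 [275.44724923 220.97898704] [286.5957622  196.82720567]
[0.46978859 0.03182774 0.1993958 ] [[ 0.953  0.302  0.   ]
 [ 0.302 -0.953 -0.001]
 [ 0.     0.001 -1.   ]] [0.54841967 0.0560438  0.3342315 ] [279.22092119 290.57993339]
```

View pics/w1.png

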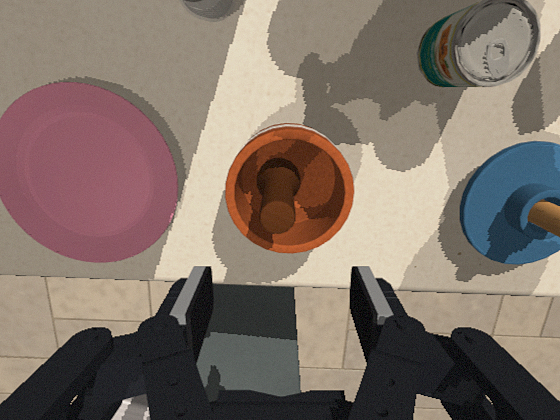

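In the wrist view the pestle top is at about (277,216) and the crock rim is centred at about (290,189). Both are a few pixels above where I predicted, so I'll measure them more precisely.

```bash
python3 - <<'E'
from h import *
f=optics.grab_frame('wrist')
m=mask(f["color"],(3,120,100),(14,255,255),(290,189),75)
print("crock",circ_on_plane(f,cv2.convexHull(big(m)),.06))
m=mask(f["color"],(150,60,60),(179,255,255),(90,170),110);print("plate",circ_on_plane(f,cv2.convexHull(big(m)),.008))
print("pestle",ray(f,(277,215.5),.118))
hs=cv2.cvtColor(f["color"],cv2.COLOR_BGR2HSV); print(hs[195:240:3,277].tolist()); print(hs[216,250:305:3].tolist())
E
```

```text
crock (array([0.47522866, 0.02606909]), np.float64(0.05157803659402197))
plate (array([0.41674754, 0.2068023 ]), np.float64(0.08626236527921))
pestle [0.47443529 0.03489153 0.118     ]
[[11, 185, 77], [10, 171, 73], [12, 195, 98], [10, 168, 105], [12, 206, 104], [14, 189, 101], [10, 162, 104], [12, 186, 93], [11, 176, 97], [12, 175, 102], [11, 173, 93], [12, 169, 98], [10, 174, 85], [11, 196, 142], [11, 199, 145]]
[[9, 177, 114], [12, 206, 67], [11, 218, 69], [11, 179, 64], [10, 172, 101], [13, 206, 98], [13, 195, 97], [13, 182, 94], [10, 170, 99], [12, 186, 93], [12, 179, 101], [13, 198, 98], [11, 173, 99], [15, 202, 96], [11, 175, 102], [10, 184, 126], [10, 189, 154], [11, 202, 144], [9, 181, 141]]
```

```bash
python3 -m creep '{"rows":[[0.14,-0.07,0.8,0,0,0,60],[0.14,-0.07,1.7,0,0,0,60],[0.14,-0.07,2.6,0,0,0,60],[0.14,-0.07,3.4,0,0,0,60],[0.14,-0.07,4.1,0,0,0,60],[0.14,-0.07,4.5,0,0,0,60],[0.14,-0.07,4.7,0,0,0,45],[0.14,-0.07,4.7,0,0,0,34],[0.14,-0.07,4.7,0,0,0,30],[0.14,-0.07,4.7,0,0,0,27]]}' 40 && python3 -m creep '{"rows":[[0,0,0,0,0,0,24],[0,0,0,0,0,0,20],[0,0,0,0,0,0,10],[0,0,0,0,0,0,10],[0,0,0,0,0,0,10]]}' 40
```

```text
clock: 3.82
tcp_pos: [0.4729, 0.0358, 0.0823]
orientation: [3.104, 0.483, 0.002]
contact_force: [-0.7, -0.1, 0.3]
grip_width: 0.027
gripper_force: 0.0
clock: 4.45
tcp_pos: [0.4727, 0.0358, 0.0822]
orientation: [3.104, 0.483, 0.001]
contact_force: [-1.5, -0.1, 5.5]
grip_width: 0.0234
gripper_force: 39.3
```

```bash
python3 -m creep '{"rows":[[0,0,-0.3,0,0,0,10],[0,0,-0.8,0,0,0,10],[0,0,-1.4,0,0,0,10],[0,0,-2.1,0,0,0,10],[0,0,-2.8,0,0,0,10],[0,0,-3.3,0,0,0,10],[0,0,-3.6,0,0,0,10],[0,0,-3.6,0,0,0,10]]}' && python3 -m creep '{"rows":[[0,-0.4,0,0,0,0,10],[0,-1.2,0,0,0,0,10],[0,-2.2,0,0,0,0,10],[0,-3.2,0,0,0,0,10],[0,-4.2,0,0,0,0,10],[0,-5.2,0,0,0,0,10],[0,-6.2,0,0,0,0,10],[0,-6.9,0,0,0,0,10],[0,-7.2,0,0,0,0,10],[0,-7.2,0,0,0,0,10]]}'; python3 -c "
from h import *
ims=[optics.grab_frame(n)['color'] for n in('scene','top')]
cv2.imwrite('pics/p1.png',np.hstack([cv2.resize(ims[0][120:290,110:270],(400,425)),cv2.resize(ims[1][230:390,120:270],(400,425))]))
print(go([.4175,.2075,.082-.002]))"
```

```text
clock: 5.45
tcp_pos: [0.4727, 0.0357, 0.1723]
orientation: [3.104, 0.483, 0.001]
contact_force: [-0.2, -0.1, -0.8]
grip_width: 0.0232
gripper_force: 39.2
clock: 6.7
tcp_pos: [0.4174, 0.2075, 0.1715]
orientation: [3.104, 0.485, -0.001]
contact_force: [0.4, -1.2, -1.6]
grip_width: 0.023
gripper_force: 39.3
[ 1.14217630e-03 -4.26934896e-02  3.66155680e+00]
```

View pics/p1.png

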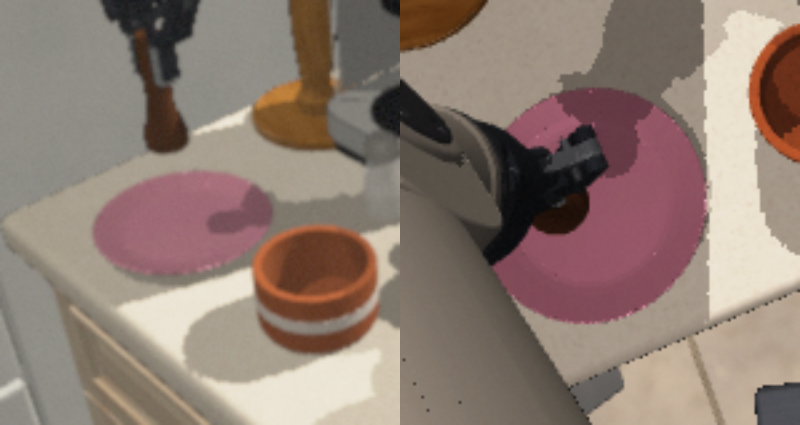

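The pestle is lifted clear and hangs over the plate. The handle seems to lean in the scene view, so I'll check the lean against the projection of a vertical axis.

```bash
python3 - <<'E'
from h import *
t=optics.grab_frame("top");s=optics.grab_frame("scene")
x,y=r.get_obs()["tcp_pos"][:2]
for z in(.098,.112,.138,.17): print(z,proj(s,[x,y,z]),proj(t,[x,y,z]))
m=mask(s["color"],(3,100,15),(16,255,110),(175,165),26)
for row in range(130,185,4):
    c=np.where(m[row])[0]
    if len(c):print(row,c.min(),c.max(),(c.min()+c.max())/2)
m=mask(t["color"],(0,90,10),(17,255,110),(180,309),20);c=big(m);print(cv2.boundingRect(c),cv2.minEnclosingCircle(c))
E
```

```text
0.098 [177.65843028 176.44280559] [179.88467512 305.05552464]
0.112 [176.69665815 171.13038428] [177.93558388 304.92802045]
0.138 [174.86051498 160.98830813] [174.12590771 304.67880191]
0.17 [172.50682652 147.98753128] [169.06469646 304.34771138]
142 166 169 167.5
146 166 169 167.5
150 168 170 169.0
154 169 172 170.5
158 169 178 173.5
162 170 179 174.5
166 170 181 175.5
170 170 182 176.0
174 169 184 176.5
178 170 182 176.0
(170, 301, 21, 17) ((179.5, 307.5), 11.510964393615723)
```

```bash
python3 -m creep '{"rows":[[0,-0.04,0.6,0,0,0,10],[0,-0.04,1.3,0,0,0,10],[0,-0.04,2,0,0,0,10],[0,-0.04,2.6,0,0,0,10],[0,-0.04,3.1,0,0,0,10],[0,-0.04,3.4,0,0,0,10],[0,-0.04,3.5,0,0,0,10],[0,-0.04,3.55,0,0,0,10],[0,-0.04,3.58,0,0,0,10]]}'
```

```text
clock: 8.02
tcp_pos: [0.4178, 0.2083, 0.0826]
orientation: [-3.104, -0.483, -0.001]
contact_force: [0.3, 0.6, -2.1]
grip_width: 0.0229
gripper_force: 39.3
```

```bash
python3 -m creep '{"rows":[[0,0,0.04,0,0,0,10],[0,0,0.07,0,0,0,10],[0,0,0.1,0,0,0,10]]}';python3 -m creep '{"rows":[[0,0,0.03,0,0,0,10],[0,0,0.06,0,0,0,10]]}'
```

```text
clock: 8.4
tcp_pos: [0.4177, 0.2083, 0.0801]
orientation: [3.104, 0.483, 0.001]
contact_force: [-1.7, -2.1, 10.3]
grip_width: 0.0232
gripper_force: 40.4
clock: 8.65
tcp_pos: [0.4181, 0.2085, 0.0801]
orientation: [3.104, 0.483, 0.002]
contact_force: [-6.6, -4.3, 29.8]
grip_width: 0.0227
gripper_force: 42.4
```

```bash
python3 -m creep '{"rows":[[0,0,-0.03,0,0,0,10],[0,0,-0.05,0,0,0,10],[0,0,-0.05,0,0,0,24],[0,0,-0.05,0,0,0,28],[0,0,-0.05,0,0,0,40],[0,0,-0.05,0,0,0,50],[0,0,-0.05,0,0,0,60],[0,0,-0.05,0,0,0,60]]}' 
python3 -m creep '{"rows":[[0,0,-0.4,0,0,0,60],[0,0,-1.2,0,0,0,60],[0,0,-2.2,0,0,0,60],[0,0,-3.2,0,0,0,60],[0,0,-4,0,0,0,60],[0,0,-4.4,0,0,0,60]]}'; python3 -c "
from h import *
s=optics.grab_frame('scene');f=optics.grab_frame('wrist');a=s['color'][120:290,110:340];b=f['color']
cv2.imwrite('pics/p2.png',np.hstack([cv2.resize(a,(400,296)),cv2.resize(b,(400,296))]))
print(go([.5178,-.1900,.17]),proj(f,[.4178,.2083,.116]))"
```

```text
clock: 9.65
tcp_pos: [0.4175, 0.2082, 0.0795]
orientation: [3.104, 0.483, -0.0]
contact_force: [-0.5, 0.8, 0.1]
grip_width: 0.0603
gripper_force: 0.0
clock: 10.4
tcp_pos: [0.4179, 0.2085, 0.1911]
orientation: [-3.104, -0.483, -0.003]
contact_force: [0.3, -0.4, -0.4]
grip_width: 0.0602
gripper_force: 0.0
[-1.0427549  16.3996006   0.82117455] [279.78020683 227.67983528]
```

View pics/p2.png

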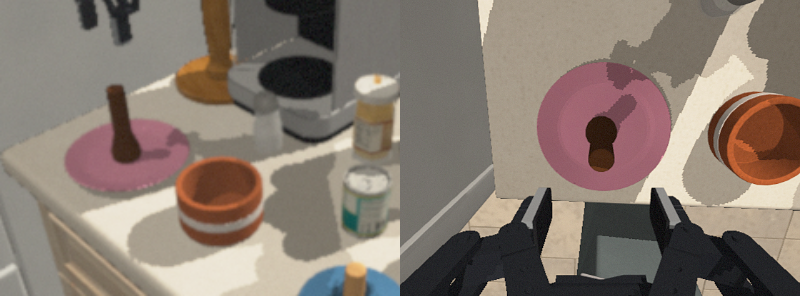

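The pestle stands upright in the middle of the plate. Next I go to the lids.

```bash
python3 -m creep '{"rows":[[-0.05,1,0,0,0,0,60],[-0.2,3,0,0,0,0,60],[-0.3,5,0,0,0,0,60],[-0.4,7,0,0,0,0,60],[-0.6,9,0,0,0,0,60],[-0.7,11,0,0,0,0,60],[-0.8,13,0,0,0,0,60],[-0.9,14.7,0,0,0,0,60],[-1,15.8,0,0,0,0,60],[-1.04,16.4,0,0,0,0,60]]}' >/dev/null
python3 -m creep '{"rows":[[0,0,0,0,0,0,50],[0,0,0,0,0,0,50]]}' 
python3 - <<'E'
from h import *
f=optics.grab_frame('wrist');cv2.imwrite('pics/w2.png',f['color'])
p=proj(f,[.5178,-.19,.078]);print(p)
q=tuple(int(v) for v in proj(f,[.5178,-.19,.022]))
print("blue",circ_on_plane(f,cv2.convexHull(big(mask(f["color"],(98,90,40),(120,255,255),q,110))),.022))
m=mask(f["color"],(10,90,150),(22,255,255),(int(p[0]),int(p[1])),40);c=big(m);print(cv2.boundingRect(c),cv2.contourArea(c))
print(go([.5178,-.19,.06]))
E
```

```text
clock: 12.0
tcp_pos: [0.5172, -0.1886, 0.1893]
orientation: [-3.103, -0.486, 0.001]
contact_force: [-1.0, 0.3, 0.2]
grip_width: 0.0498
gripper_force: 0.0
[281.76951157 208.39881918]
blue (array([ 0.51989382, -0.19000566]), np.float64(0.058660899953683746))
(270, 180, 27, 38) 694.0
[4.96842189e-03 6.38023078e-02 5.17698738e+00]
```

View pics/w2.png

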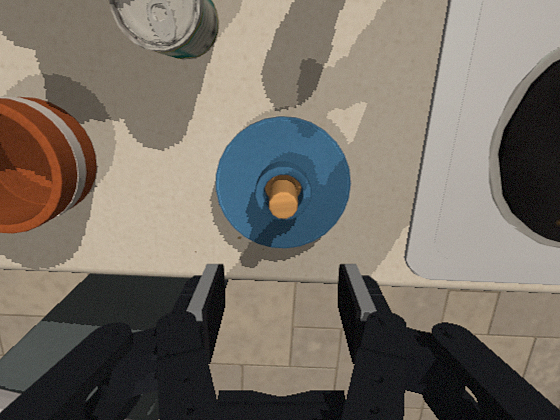

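The knob top is at about (284,204) in the wrist view, about 2 mm forward of the prediction. The fingers straddle it, so I descend.

```bash
python3 -m creep '{"rows":[[0.05,0.09,1,0,0,0,45],[0.05,0.09,2,0,0,0,45],[0.05,0.09,3,0,0,0,45],[0.05,0.09,3.9,0,0,0,45],[0.05,0.09,4.5,0,0,0,45],[0.05,0.09,4.9,0,0,0,45],[0.05,0.09,5.1,0,0,0,40],[0.05,0.09,5.15,0,0,0,34],[0.05,0.09,5.15,0,0,0,30],[0.05,0.09,5.15,0,0,0,26]]}' 60 && python3 -m creep '{"rows":[[0,0,0,0,0,0,23],[0,0,0,0,0,0,18],[0,0,0,0,0,0,8],[0,0,0,0,0,0,8],[0,0,0,0,0,0,8]]}' 60
```

```text
clock: 13.3
tcp_pos: [0.5193, -0.1915, 0.0612]
orientation: [-3.104, -0.483, -0.0]
contact_force: [-0.7, 2.1, 0.4]
grip_width: 0.0259
gripper_force: 1.0
clock: 13.92
tcp_pos: [0.5192, -0.1908, 0.0611]
orientation: [-3.103, -0.484, 0.0]
contact_force: [-1.7, 5.1, 4.8]
grip_width: 0.0203
gripper_force: 58.4
```

```bash
python3 -m creep '{"rows":[[0,0,-0.2,0,0,0,8],[0,0,-0.5,0,0,0,8],[0,0,-1,0,0,0,8],[0,0,-1.6,0,0,0,8],[0,0,-2.3,0,0,0,8],[0,0,-3,0,0,0,8],[0,0,-3.6,0,0,0,8],[0,0,-3.9,0,0,0,8],[0,0,-4,0,0,0,8],[0,0,-4,0,0,0,8]]}'; python3 - <<'E'
from h import *
s=optics.grab_frame('scene');t=optics.grab_frame('top');f=optics.grab_frame('wrist')
o=r.get_obs();x,y,z=o["tcp_pos"]
# expected lid disc ~ z .022+.1
q=proj(s,[x,y,.122])
a=s['color'][int(q[1])-75:int(q[1])+75,int(q[0])-100:int(q[0])+100]
cv2.imwrite('pics/l1.png',np.hstack([cv2.resize(a,(400,300)),cv2.resize(f['color'],(400,300))]))
for n,g in(("s",s),("t",t),("w",f)):
    p=tuple(int(v) for v in proj(g,[x,y,.122]))
    print(n,circ_on_plane(g,cv2.convexHull(big(mask(g["color"],(98,90,30),(120,255,255),p,110))),.122))
q=tuple(int(v) for v in proj(f,[.4735,.0263,.06]));print("crock px",q)
print(o["tcp_pos"],go([.4735,.0263,.161]))
E
```

```text
clock: 15.18
tcp_pos: [0.5189, -0.192, 0.1605]
orientation: [-3.104, -0.483, 0.001]
contact_force: [-0.3, 0.7, -5.0]
grip_width: 0.0202
gripper_force: 58.8
s (array([ 0.51734149, -0.19411432]), np.float64(0.05841931646717075))
t (array([ 0.51736075, -0.19029666]), np.float64(0.058330961231987985))
w (array([ 0.51826437, -0.19215025]), np.float64(0.05809777984396397))
crock px (-47, 181)
[ 0.51881217 -0.19197949  0.16018005] [ 0.92647967 -8.86907815 -0.02775006]
```

View pics/l1.png

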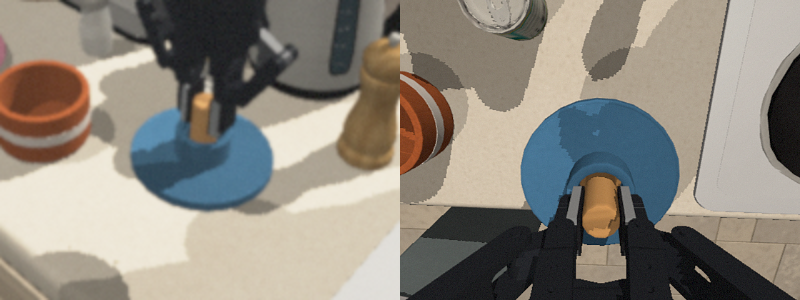

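The lids are lifted together and level. Now I carry them over the crock.

```bash
python3 -m creep '{"rows":[[0.03,-0.3,0,0,0,0,8],[0.1,-1,0,0,0,0,8],[0.2,-2.1,0,0,0,0,8],[0.35,-3.3,0,0,0,0,8],[0.47,-4.5,0,0,0,0,8],[0.6,-5.7,0,0,0,0,8],[0.73,-6.9,0,0,0,0,8],[0.83,-7.9,0,0,0,0,8],[0.9,-8.6,0,0,0,0,8],[0.93,-8.87,0,0,0,0,8]]}' >/dev/null; python3 -m creep '{"rows":[[0,0,0,0,0,0,8],[0,0,0,0,0,0,8]]}'; python3 - <<'E'
from h import *
s=optics.grab_frame('scene');t=optics.grab_frame('top');f=optics.grab_frame('wrist')
o=r.get_obs();x,y,z=o["tcp_pos"]
for n,g in(("s",s),("t",t),("w",f)):
    p=tuple(int(v) for v in proj(g,[x,y,.122]))
    print(n,circ_on_plane(g,cv2.convexHull(big(mask(g["color"],(98,90,30),(120,255,255),p,110))),.122),proj(g,[.4735,.0263,.06]))
a=s['color'][175:295,160:320]
cv2.imwrite('pics/l2.png',np.hstack([cv2.resize(a,(400,300)),cv2.resize(f['color'],(400,300))]))
print(o["tcp_pos"],go([.4735,.0263,.107]))
E
```

```text
clock: 16.82
tcp_pos: [0.474, 0.0255, 0.1608]
orientation: [3.104, 0.482, -0.0]
contact_force: [-0.4, -0.5, -4.5]
grip_width: 0.02
gripper_force: 58.9
s (array([0.47169016, 0.02304078]), np.float64(0.06026573084870281)) [235.65241238 223.6864853 ]Traceback (most recent call last):
  File "<stdin>", line 6, in <module>
  File "h.py", line 21, in big
    return max(cv2.findContours(m,cv2.RETR_EXTERNAL,cv2.CHAIN_APPROX_NONE)[0],key=cv2.contourArea)
ValueError: max() iterable argument is empty
```

```bash
python3 - <<'E'
from h import *
s=optics.grab_frame('scene');f=optics.grab_frame('wrist')
im=cv2.imread("pics/scene0.png")
m=mask(im,(3,100,60),(16,255,255),(237,235),32); m[:206]=0
h=big(m);up=h[(h[:,0,1]<226)&((h[:,0,0]<222)|(h[:,0,0]>240)|(h[:,0,1]<210))]
print("crock scene0",cv2.boundingRect(h),circ_on_plane(s,up,.06))
a=s['color'][175:295,160:320]
cv2.imwrite('pics/l2.png',np.hstack([cv2.resize(a,(400,300)),cv2.resize(f['color'],(400,300))]))
print(r.get_obs()["tcp_pos"],go([.4735,.0263,.107]))
E
```

```text
crock scene0 (211, 206, 50, 43) (array([0.47434634, 0.03069548]), np.float64(0.04840913626852792))
[0.47399871 0.02579177 0.1607651 ] [-0.01267705 -0.02561386  2.15060278]
```

View pics/l2.png

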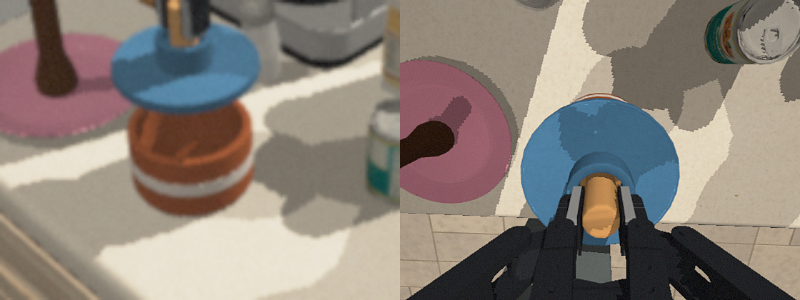

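Lids hover level over the crock. I lower them to just above the rim and compare the side edges there.

```bash
python3 -m creep '{"rows":[[0,0,0.4,0,0,0,8],[0,0,0.8,0,0,0,8],[0,0,1.1,0,0,0,8],[0,0,1.25,0,0,0,8],[0,0,1.3,0,0,0,8],[0,0,1.3,0,0,0,8]]}'; python3 - <<'E'
from h import *
from bench import optics
for k in range(2):
  s=optics.grab_frame('scene');f=optics.grab_frame('wrist')
  x,y,z=r.get_obs()["tcp_pos"];zd=z-.061+.024
  for n,g in(("s",s),("w",f)):
    p=proj(g,[x,y,zd]);b=big(mask(g["color"],(98,90,30),(120,255,255),(int(p[0]),int(p[1])),110))
    print(n,"lid bbox",cv2.boundingRect(b),p,circ_on_plane(g,cv2.convexHull(b),zd-.002))
  hs=cv2.cvtColor(s["color"],cv2.COLOR_BGR2HSV)
  m=mask(s["color"],(3,100,50),(16,255,255),(237,240),34)
  for row in(228,232,236,240,244,248):
    c=np.where(m[row])[0]
    if len(c): print(row,c.min(),c.max(),(c.min()+c.max())/2)
for zz in (.06,.04,.02,.0): print(zz,proj(s,[x,y,zz]))
# expected silhouette of a crock at (x,y)
P=np.array([proj(s,[x+.052*np.cos(a),y+.052*np.sin(a),zz]) for a in np.linspace(0,6.283,90) for zz in(.0,.06)]);
import itertools
k=np.zeros((420,560),np.uint8);cv2.fillConvexPoly(k,cv2.convexHull(P.astype(np.float32)).round().astype(int),255)
for row in(228,232,236,240,244,248):
    c=np.where(k[row])[0]; print("exp",row,(c.min()+c.max())/2,c.min(),c.max())
h=np.where(k.any(1))[0];print("exp bottom",h.max(),"seen bottom",np.where(m.any(1))[0].max())
E
```

```text
clock: 17.82
tcp_pos: [0.4741, 0.0263, 0.1284]
orientation: [3.104, 0.483, 0.0]
contact_force: [0.4, -0.7, -3.8]
grip_width: 0.0201
gripper_force: 58.9
s lid bbox (207, 198, 56, 35) [234.94121496 211.41958617] (array([0.4722115 , 0.02358609]), np.float64(0.060564192952399336))
w lid bbox (170, 143, 220, 174) [279.04041499 253.21242345] (array([0.47316313, 0.02583657]), np.float64(0.058191365991908266))
228 212 260 236.0
232 212 260 236.0
236 213 259 236.0
240 214 256 235.0
244 219 260 239.5
248 214 259 236.5
s lid bbox (207, 197, 56, 36) [234.93442538 211.43120869] (array([0.47252162, 0.02366103]), np.float64(0.060250557467946726))
w lid bbox (170, 143, 220, 174) [279.04897735 253.2677544 ] (array([0.47315884, 0.02579231]), np.float64(0.05821359777425328))
228 212 260 236.0
232 212 260 236.0
236 213 259 236.0
240 214 256 235.0
244 218 260 239.0
248 214 259 236.5
0.06 [235.9387342 223.5991622]
0.04 [236.55099568 231.01716867]
0.02 [237.1455297  238.22039356]
0.0 [237.72309518 245.21803194]
exp 228 236.0 211 261
exp 232 236.5 212 261
exp 236 237.0 212 262
exp 240 237.5 213 262
exp 244 237.5 213 262
exp 248 237.5 214 261
exp bottom 262 seen bottom 260
```

```bash
python3 - <<'E'
from h import *
s=optics.grab_frame('scene');f=optics.grab_frame('wrist')
x,y,z=r.get_obs()["tcp_pos"];print(x,y)
def sil(g,x,y,rad,zs):
    P=np.array([proj(g,[x+rad*np.cos(a),y+rad*np.sin(a),zz]) for a in np.linspace(0,6.283,180) for zz in zs]);return P.min(0),P.max(0)
for n,g in(("s",s),("w",f)):
    print(n,"crock exp",sil(g,x,y,.052,(0,.06)),"lid exp",sil(g,x,y,.059,(z-.046,z-.037)))
S=cv2.cvtColor(s["color"],cv2.COLOR_BGR2HSV)
print("scene cols 232..240 rows 226-268 S:");
for c in(232,236,240):print([tuple(int(v) for v in S[q,c,[0,1,2]]) for q in range(252,268)])
W=cv2.cvtColor(f["color"],cv2.COLOR_BGR2HSV)
for c in(275,285,295):print([tuple(int(v) for v in W[q,c,[0,1,2]]) for q in range(124,148)])
E
```

```text
0.474096390034692 0.02625990205726809
s crock exp (array([210.6623032 , 208.85845779]), array([261.62389708, 261.98587786])) lid exp (array([205.52370192, 195.16137657]), array([264.04050653, 233.49121172]))
w crock exp (array([194.26289728, 133.43815558]), array([364.32051833, 304.18143808])) lid exp (array([167.03983991, 138.40429849]), array([390.96487484, 345.48943057]))
scene cols 232..240 rows 226-268 S:
[(17, 34, 137), (12, 56, 123), (11, 124, 105), (8, 144, 101), (9, 154, 103), (10, 153, 102), (9, 162, 99), (10, 155, 99), (9, 129, 103), (14, 65, 118), (19, 38, 146), (18, 37, 165), (20, 41, 168), (19, 41, 179), (20, 38, 215), (21, 28, 233)]
[(16, 33, 133), (12, 53, 120), (9, 120, 106), (10, 153, 102), (10, 164, 101), (9, 158, 100), (9, 157, 101), (10, 157, 101), (11, 131, 101), (12, 70, 116), (15, 38, 149), (18, 40, 172), (20, 37, 214), (21, 29, 231), (19, 24, 234), (21, 25, 234)]
[(16, 42, 128), (11, 72, 117), (10, 145, 102), (9, 152, 99), (10, 154, 98), (10, 158, 97), (10, 162, 99), (10, 160, 97), (9, 114, 103), (14, 62, 123), (23, 40, 185), (22, 33, 226), (20, 27, 233), (20
[... 484 characters left out ...]
 (20, 44, 184), (17, 49, 187), (21, 42, 183), (17, 49, 189), (19, 47, 184), (18, 46, 183), (17, 46, 193), (15, 60, 183), (9, 170, 147), (5, 104, 105), (105, 117, 116), (102, 149, 113), (102, 140, 155), (102, 131, 161), (102, 128, 157), (102, 136, 143), (102, 123, 186), (102, 125, 176), (104, 136, 144), (102, 129, 138)]
[(15, 45, 187), (13, 39, 191), (16, 49, 186), (17, 44, 184), (18, 46, 189), (16, 45, 188), (17, 46, 189), (16, 49, 187), (18, 49, 188), (21, 47, 185), (15, 44, 187), (20, 43, 191), (16, 53, 193), (10, 172, 150), (155, 34, 91), (102, 140, 115), (101, 136, 124), (103, 124, 160), (102, 134, 148), (102, 130, 141), (103, 121, 120), (102, 124, 144), (102, 125, 129), (102, 120, 123)]
```

Alignment agrees to within 1–2 mm in both views. I lower slowly while watching the force.

```bash
python3 -m creep '{"rows":[[0,0,0.1,0,0,0,8],[0,0,0.2,0,0,0,8],[0,0,0.3,0,0,0,8],[0,0,0.4,0,0,0,8],[0,0,0.45,0,0,0,8]]}'; python3 -m creep '{"rows":[[0,0,0.08,0,0,0,8],[0,0,0.16,0,0,0,8],[0,0,0.24,0,0,0,8]]}'
```

```text
clock: 18.75
tcp_pos: [0.4738, 0.0262, 0.1168]
orientation: [3.104, 0.483, -0.0]
contact_force: [-0.7, -0.1, -4.4]
grip_width: 0.0201
gripper_force: 58.9
clock: 19.12
tcp_pos: [0.474, 0.0262, 0.1109]
orientation: [3.104, 0.483, 0.0]
contact_force: [-0.7, 0.3, -4.3]
grip_width: 0.0202
gripper_force: 58.9
```

Plug is 10 mm in with no contact. I continue gently.

```bash
python3 -m creep '{"rows":[[0,0,0.05,0,0,0,8],[0,0,0.1,0,0,0,8],[0,0,0.13,0,0,0,8]]}'; python3 -m creep '{"rows":[[0,0,0.02,0,0,0,8],[0,0,0.04,0,0,0,8]]}'
```

```text
clock: 19.5
tcp_pos: [0.474, 0.0262, 0.1077]
orientation: [3.104, 0.483, 0.0]
contact_force: [-0.3, 0.5, -4.0]
grip_width: 0.0201
gripper_force: 58.9
clock: 19.75
tcp_pos: [0.4741, 0.0264, 0.1071]
orientation: [-3.104, -0.483, -0.0]
contact_force: [-1.9, 1.0, 4.0]
grip_width: 0.0203
gripper_force: 59.5
```

```bash
python3 -m creep '{"rows":[[0,0,0.02,0,0,0,8],[0,0,0.03,0,0,0,8],[0,0,0.03,0,0,0,8]]}'; python3 -m creep '{"rows":[[0,0,0,0,0,0,20],[0,0,0,0,0,0,23],[0,0,0,0,0,0,30],[0,0,0,0,0,0,40],[0,0,0,0,0,0,50],[0,0,0,0,0,0,55],[0,0,0,0,0,0,55]]}'; python3 -m creep '{"rows":[[0,0,-0.3,0,0,0,60],[0,0,-1,0,0,0,62],[0,0,-1.8,0,0,0,65],[0,0,-2.4,0,0,0,65],[0,0,-2.8,0,0,0,65],[0,0,-2.8,0,0,0,65]]}'; python3 - <<'E'
from h import *
s=optics.grab_frame('scene');f=optics.grab_frame('wrist')
x,y,z=r.get_obs()["tcp_pos"]
for n,g in(("s",s),("w",f)):
    p=proj(g,[.474,.0262,.068]);b=big(mask(g["color"],(98,90,30),(120,255,255),(int(p[0]),int(p[1])),110))
    print(n,circ_on_plane(g,cv2.convexHull(b),.068),cv2.boundingRect(b),proj(g,[.474,.0262,.124]),p)
a=s['color'][165:285,160:320]
cv2.imwrite('pics/l3.png',np.hstack([cv2.resize(a,(400,300)),cv2.resize(f['color'],(400,300))]))
E
```

```text
clock: 20.12
tcp_pos: [0.474, 0.0267, 0.1068]
orientation: [3.104, 0.484, 0.001]
contact_force: [-4.2, 1.7, 7.9]
grip_width: 0.0202
gripper_force: 60.0
clock: 21.0
tcp_pos: [0.474, 0.0262, 0.106]
orientation: [3.104, 0.483, 0.0]
contact_force: [-0.2, 0.9, 0.1]
grip_width: 0.0548
gripper_force: 0.0
clock: 21.75
tcp_pos: [0.4744, 0.0263, 0.1767]
orientation: [3.104, 0.483, 0.002]
contact_force: [0.6, 0.2, -0.2]
grip_width: 0.065
gripper_force: 0.0
s (array([0.47203931, 0.0237814 ]), np.float64(0.059831557717436396)) (208, 205, 56, 36) [233.79955575 198.33495087] [235.63994264 220.60516795]
w (array([0.47514803, 0.0261731 ]), np.float64(0.05879690248326945)) (199, 125, 164, 157) [279.1991972 241.5568989] [279.58640283 210.0501568 ]
```

View pics/l3.png

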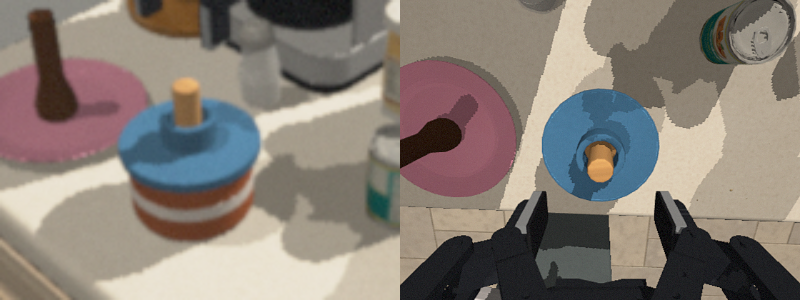

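Lids are seated level on the crock and released; the knob is centred in the collar at about (600,160) in the half-size wrist crop. Now I grip the collar.

```bash
python3 -m creep '{"rows":[[0.02,0,0.7,0,0,0,65],[0.02,0,1.5,0,0,0,65],[0.02,0,2.3,0,0,0,65],[0.02,0,3,0,0,0,65],[0.02,0,3.4,0,0,0,65],[0.02,0,3.6,0,0,0,62],[0.02,0,3.7,0,0,0,58],[0.02,0,3.75,0,0,0,55]]}' 50; python3 -m creep '{"rows":[[0,0,0.05,0,0,0,53],[0,0,0.1,0,0,0,51],[0,0,0.1,0,0,0,50],[0,0,0.1,0,0,0,49]]}'
```

```text
clock: 22.85
tcp_pos: [0.4747, 0.0264, 0.0826]
orientation: [3.104, 0.483, 0.001]
contact_force: [0.2, -0.0, 0.9]
grip_width: 0.0551
gripper_force: 0.0
clock: 23.35
tcp_pos: [0.4745, 0.0264, 0.0799]
orientation: [3.104, 0.483, 0.0]
contact_force: [0.1, 0.4, -0.4]
grip_width: 0.0491
gripper_force: 0.0
```

```bash
python3 -m creep '{"rows":[[0,0,0,0,0,0,48],[0,0,0,0,0,0,47],[0,0,0,0,0,0,46],[0,0,0,0,0,0,44],[0,0,0,0,0,0,38],[0,0,0,0,0,0,34],[0,0,0,0,0,0,34]]}' 50; python3 -m creep '{"rows":[[0,0,-0.05,0,0,0,34],[0,0,-0.1,0,0,0,34],[0,0,-0.2,0,0,0,34],[0,0,-0.3,0,0,0,34]]}'
```

```text
clock: 24.22
tcp_pos: [0.4744, 0.0267, 0.0803]
orientation: [-3.104, -0.483, -0.0]
contact_force: [-3.0, 1.4, 7.7]
grip_width: 0.0448
gripper_force: 49.7
clock: 24.72
tcp_pos: [0.4744, 0.0263, 0.0874]
orientation: [3.104, 0.483, -0.0]
contact_force: [-0.2, -0.9, -2.3]
grip_width: 0.0444
gripper_force: 51.2
```

```bash
python3 -m creep '{"rows":[[0,0,-0.2,0,0,0,34],[0,0,-0.5,0,0,0,34],[0,0,-0.9,0,0,0,34],[0,0,-1.4,0,0,0,34],[0,0,-1.9,0,0,0,34],[0,0,-2.4,0,0,0,34],[0,0,-2.9,0,0,0,34],[0,0,-3.3,0,0,0,34],[0,0,-3.5,0,0,0,34],[0,0,-3.5,0,0,0,34]]}'; python3 - <<'E'
from h import *
s=optics.grab_frame('scene');f=optics.grab_frame('wrist')
x,y,z=r.get_obs()["tcp_pos"];zd=.068+z-.0803
for n,g in(("s",s),("w",f)):
    p=proj(g,[x,y,zd]);b=big(mask(g["color"],(98,90,30),(120,255,255),(int(p[0]),int(p[1])),130))
    print(n,circ_on_plane(g,cv2.convexHull(b),zd))
a=s['color'][140:290,120:320]
cv2.imwrite('pics/l4.png',np.hstack([cv2.resize(a,(400,300)),cv2.resize(f['color'],(400,300))]))
E
```

```text
clock: 25.98
tcp_pos: [0.4745, 0.0264, 0.175]
orientation: [3.104, 0.483, 0.001]
contact_force: [0.8, 1.0, -1.8]
grip_width: 0.0445
gripper_force: 51.2
s (array([0.47290285, 0.02316774]), np.float64(0.059900059192327784))
w (array([0.47440142, 0.025842  ]), np.float64(0.05916206294811636))
```

View pics/l4.png

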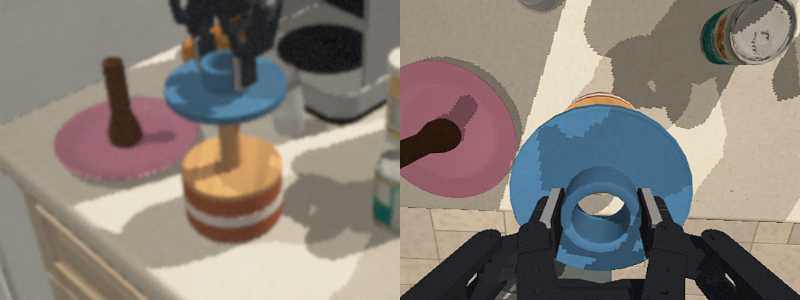

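The outer lid is held level, about 30 mm clear of the knob. The inner lid is seated flush and the pestle is upright on the plate. Handing in.

```bash
python3 -c "
from bench import r
print(r.hand_in())"
```

```text
the job is handed in; nothing more can be done
None
```

I handed the job in at about 26 s: the pestle stands upright on the middle of the plate, the inner lid looks fully seated on the crock, and the arm is holding the outer lid level about 30 mm clear of the knob; the hand-in returned no verdict.

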